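# Close a mortise-and-tenon joint in a one-hand bar clamp and hold it under pressure

### The arm

A 7-joint arm with a two-finger parallel gripper is mounted at the origin on a cart in front of the work surface, level with it; the furniture and walls round the work are solid. World frame = base frame: x ahead of the robot, y to its left, z up, the work surface at z = 0. Lengths are in m, angles in rad, forces in N, time in s.
With the tool pointing down it reaches from about 0.35 to 0.9 m from the base axis. Payload 8.1 kg.
Tool frame: the origin (TCP) lies between the finger pads; the fingertips stand 11 mm ahead of it and the grasp point (between the pads) lies 8 mm behind it; z points along the fingers, y is the line along which they close (so a half turn about z gives the same grasp; the last joint's range is limited). The gripper opens to 92 mm and grips with 3 to 60 N. Pads are 19 mm wide; open, the fingers measure 130 mm over their backs; the gripper's body (75 mm by 190 mm) begins 47 mm behind the grasp point.
Start: joints at [1.065, 0.434, 0.025, 1.573, -0.012, 1.134, -0.075], TCP at [0.245, -0.575, 0.238] pointing down, gripper open.
Joint ranges: [-2.62, 2.62], [-0.44, 2.09], [-1.27, 1.32], [0.08, 2.57], [-1.32, 4.46], [0.12, 2], [-2.74, 2.74]. Speed limits (rad/s): [2.22, 2.22, 3.01, 3.01, 3.14, 3.14, 3.14].

### API

Orientations are given as a unit quaternion [x, y, z, w].
In Python, from rig import robot gives the robot as it stands. The module is installed in compiled form; this text tells all that it offers.
- The arm moves only by the tool arm_command, never from a script. Its argument "deltas" is a list of rows, each an object with "jaw": the finger opening in m, from 0 to 0.0918; "offset": the shift along the tool's x, y, z in fractions of the full range, 1 being 800 mm, a list of three; "roll": the turn about the tool's z in normalised numbers (1 is 90 degrees). In form: [{"jaw": jaw, "offset": [tx, ty, tz], "roll": roll}, ...]. A call has 1 to 8 rows; each row is the pose to reach, as a shift and turn from the pose commanded when the call began, along the tool's axes at that moment; what a row does not reach only later rows make up. A row lasts 1/8 s, in which the tool goes at most 62.5 mm and 10.7 degrees, less where a joint would pass 70% of its speed; a pose out of reach is approached as far as the arm can. Shift and turn numbers lie between -1 and 1, and a call with a number outside is refused. A call with a gripper value outside its range is refused whole. The fingers move at their own pace and stop on an object; "grip_force" is the grip in N (left out, the last holds). Time passes only in rows, so rows that repeat a pose let the fingers close. It gives the time, the measured TCP pose, the force, the opening and the grip force at its end, in the units of the state.
- robot.state(): the state, without advancing time (a new reading comes with each control period).
- robot.camera(name): name is "side" or "top"; returns (picture, depth): 384x512x3 uint8, red, green, blue; 384x512 float32, m along the optical axis (not along the pixel's ray), 0 where there is no reading.
- robot.calibration(name): a dict with "fx", "fy", "cx", "cy" (pixels), "xyz" and "orientation" of the camera in the world. Camera axes: x right, y down, z forward; pixel columns grow to the right and rows downward; lengths in m; the calibration is good to about 2 mm. A picture is of the moment at which its call begins. calibration takes no time and is no camera call.
- robot.finish_job(): hands the job in; it is judged then, once.
The state is a dict: "time": time; "joint_positions": joint angles; "qd": joint speeds; "effort": joint torques, N m; "ee_pos": TCP position; "orientation": TCP orientation; "contact_force": force on the tool from outside, world axes, zero at the start; "moment": the same for the moment, N m; "grip_width": finger opening in m; "gripper_force": force on a finger pad.
Only numpy, scipy, OpenCV 4.12 (cv2) and the standard library are available. Lean on these libraries where they do the work, as an engineer would, in place of code of your own. Each camera call takes 0.05 s, during which the arm holds its last target. There are 200 camera calls.

### The job

Lay the loose tenoned rail in the clamp cradle between the two guide rods, tenon pointing at the mortise in the leg, and let it go. Then pump the bar clamp by squeezing its trigger right back to the upright handle and letting it spring out again, until the jaw has pushed the tenon fully home with the rail's shoulder tight against the leg. Finish while holding handle and trigger squeezed, pressing the joint firmly but gently enough not to crush the wood (some 20 to 50 N at the pad), and leave everything else on the table as it is.

Things in the scene. Friction and masses are not known exactly. Their poses are not given: they have to be found in the camera images.
- cradle: Plywood board 390 x 146 x 15 mm, fixed to the table's left half, with a one-hand bar clamp lying in it, jaws up. Origin: centre of its underside; +x along the bar from pump handle to leg, z up; figures in mm in this frame. Runners carry the work at z = 30. The leg lies across at x 110 to 155, before the fixed jaw (x to 180, top z 71); blocks beside it reach z 51.
- guide_mid (a point): Middle of the rail's place: cradle x 36, y 0, z 30, between two dowel rods (12 mm thick, along x from -32 to 104, tops at z 39) that leave 48.4 mm for the 45 mm rail. Axes as the cradle's.
- rail: The workpiece: loose beech block 45 x 118 x 45 mm, 0.17 kg, with a tenon 12 mm wide, 20 long, 30 high on the middle of one end, on the table's right half. Origin: underside, middle of the overall 138 mm length. Tenon points along its own -y: shoulder at y -49, plain end at y +69, sides at x +-22.5. A vice 113 mm high stands between rail and cradle.
- tenon_tip (a point): Middle of the tenon's end face: 69 mm from the rail's origin along the rail's -y, 22.5 mm up; axes as the rail's.
- leg: Table leg blank 45 x 120 x 45 mm lying across the cradle, loose in its nest. Origin: centre of its underside; axes as the cradle's. The middle of its face towards the pump handle has a mortise 17 mm wide, 35 high, 24 deep for the tenon.
- mortise (a point): Middle of the mortise's mouth on the leg's face, 22.5 mm above the leg's underside; axes as the cradle's, x into the leg. The joint is home when tenon_tip lies 20 mm inside and the rail's shoulder meets the leg.
- pad_face (a point): Middle of the moving jaw's pad (36 mm wide, z 33 to 71) that presses the rail's plain end; axes as the cradle's. At the start the gap from pad to leg is 149 to 161 mm, for a rail 138 mm long with its tenon, 118 without.
- jaw (a joint): Travel of the moving jaw towards the leg, m: 0 fully back; starts at 0 to 0.012; about 0.043 when pressing a rail that is home. It drags with 4 N; ratchet teeth (4 mm) stop it going back but keep hardly any pressure when the trigger is let go. A full squeeze of the trigger moves it about 8 mm; handle and trigger ride on it.
- handle_back (a point): Point on the flat rear face of the upright handle (14 mm thick, 22 wide, top at cradle z 118), 66 mm behind the pad face, at cradle z 106; axes as the cradle's. The handle is rigid with the jaw.
- trigger (a joint): Trigger turn, rad: 0 at rest, 0.25 right back at the handle; springs out by itself (1.7 to 3 N at the bulb). Pad force is about 3 x (squeeze - 3 N): 15 N of grip presses with about 35 N. With the pad on a rail that is home it stops at about 0.11 or 0.23.
- trigger_bulb (a point): Axis of the trigger's finger bulb (radius 6 mm, 18 wide), 102 mm above its hidden pivot, on the pad side of the handle. Bulb front to handle back: 55 mm at rest, 30 fully squeezed; a full squeeze brings the handle 8 mm forward, the bulb 17 back. Grip both from above, closing along the bar, pads at the bulb's height (z 103 to 106), fingertips above z 80: jaw and rail reach 75.
- mug: Bystander, leave alone: the green mug, 94 mm tall, at the right front corner
- tape_measure: Bystander, leave alone: the tape measure, 72 x 86 x 34 mm, behind the cradle
- test_piece: Bystander, leave alone: the flat drilled test piece of fibreboard, 70 x 110 x 19 mm, behind the cradle
- wax_tin: Bystander, leave alone: the flat round tin, 70 mm across, 34 mm tall, right of the vice
- tape_roll: Bystander, leave alone: the roll of tape lying flat, 99 mm across, 25 mm tall, at the right
- spare_lever: Bystander, leave alone: the spare clamp lever with the moulded grip, 100 x 55 x 30 mm, right of the vice
- hex_key: Bystander, leave alone: the hex key, 34 x 115 x 7 mm, at the front between the cradle and the rail

How it is judged:
On the way, in this order (a step that is already met when the one before it is completed fails the run):
1. the rail lies on the runners between the guide rods, tenon towards the leg, and has been let go (z of rail in the frame of cradle between 0.027 and 0.034 m and y of rail in the frame of cradle between -0.004 and 0.004 m and angle between the y axis of rail and the x axis of cradle, either way round below 0.06 rad and x of tenon_tip in the frame of mortise between -0.03 and 0.023 m and contact force between the fingers and rail below 0.5 N), for 0.2 s.
2. a first full squeeze: the trigger goes well back towards the handle (value of joint trigger above 0.17 rad), for 0.05 s.
3. the trigger is let out again (value of joint trigger below 0.05 rad), for 0.05 s.
4. a second full squeeze (value of joint trigger above 0.17 rad), for 0.05 s.
At the end, for the whole second after the job is handed in: The tenon is home (tip 18 mm or more inside the mortise, shoulder gap under 2 mm), rail and leg lie on the runners, and the fingers still squeeze trigger (over 3 N) and handle (over 1 N) so that the pad presses the rail with 12 to 75 N; the robot does not touch the rail itself (x of tenon_tip in the frame of mortise between 0.018 and 0.023 m and y of tenon_tip in the frame of mortise between -0.005 and 0.005 m and angle between the y axis of rail and the x axis of leg, either way round below 0.05 rad and z of rail in the frame of cradle between 0.027 and 0.034 m and y of rail in the frame of cradle between -0.004 and 0.004 m and angle between the y axis of rail and the x axis of cradle, either way round below 0.06 rad and z of leg in the frame of cradle between 0.027 and 0.034 m and x of leg in the frame of cradle between 0.129 and 0.137 m and contact force between jaw and rail between 12 and 75 N and value of joint trigger above 0.04 rad and contact force between the fingers and trigger above 3 N and contact force between the fingers and jaw_c4 above 1 N and contact force between the fingers and rail below 0.5 N); the arm keeps its last pose, push and grip.
It fails at once if the rail is crushed: pad force over 90 N (contact force between jaw and rail above 90 N).
It fails at once if the leg is knocked out of its nest (distance of leg from where it was at the start of the episode above 0.015 m).
It fails at once if a bystander is shifted by more than 15 mm (distance of any of mug, tape_measure, test_piece, wax_tin, tape_roll, spare_lever, hex_key from where it was at the start of the episode above 0.015 m).
It also fails if it takes over 72 s, if anything falls off the work surface, if the arm or the gripper's body presses on something with over 40 N, if the wrist force passes 120 N, or if a joint passes its speed limit or range.

## Working session

There is one attempt and no reset: what is moved stays moved. The work goes in short steps, Python scripts to look and compute and a tool call to move; the robot and the scene stay as the last step left them, time stands still between calls to the robot, and variables do not carry over. Pictures are saved under pics/ and viewed, at most 10 in all, crops included, and the job is handed in when it is done.

Besides the shell and the picture viewer there is one more tool, called after "Call:" as a command line: name --argument value ..., lists and objects as JSON in quotes. arm_command: Moves the arm, as the interface text tells. Its arguments: {"type":"object","properties":{"deltas":{"type":"array"},"grip_force":{"type":"number"}},"required":["deltas"]}

```bash
mkdir -p pics; cat > h.py <<'E'
import numpy as np, cv2
from scipy.spatial.transform import Rotation as R
from rig import robot
def world(name, dep=None):
    c=robot.calibration(name); v,u=np.mgrid[0:384,0:512]
    P=np.stack([(u-c['cx'])/c['fx']*dep,(v-c['cy'])/c['fy']*dep,dep],-1)
    return P@R.from_quat(c['orientation']).as_matrix().T+np.array(c['xyz'])
def shot(name,tag):
    im,d=robot.camera(name); cv2.imwrite(f'pics/{tag}.png',im[...,::-1]); W=world(name,d); np.savez(f'pics/{tag}.npz',im=im,d=d,W=W); return im,d,W
E
python3 - <<'E'
from h import *
for n in ('top','side'):
    im,d,W=shot(n,n+'0'); c=robot.calibration(n); print(n,c)
a=np.hstack([cv2.imread('pics/top0.png'),]);b=cv2.imread('pics/side0.png')
s=robot.state();print(s)
cv2.imwrite('pics/t0.png',cv2.resize(a,(800,600)));cv2.imwrite('pics/s0.png',cv2.resize(b,(800,600)))
E
```

```text
top {'fx': 380.37796467482514, 'fy': 380.37796467482514, 'cx': 255.95029725678435, 'cy': 192.75085370704778, 'xyz': array([ 0.4748644 , -0.05513696,  1.2585164 ]), 'orientation': array([ 0.7108909 , -0.70264911,  0.0244703 , -0.01787641])}
side {'fx': 426.98879992224886, 'fy': 426.98879992224886, 'cx': 260.7378800651813, 'cy': 191.01872522632428, 'xyz': array([ 0.11361487, -1.35316539,  0.72124869]), 'orientation': array([ 0.83009668, -0.15157478,  0.08187837, -0.53034001])}
{'time': 0.1, 'joint_positions': array([ 1.06539452,  0.4351279 ,  0.0249997 ,  1.57400717, -0.0116353 ,
        1.13399069, -0.07509562]), 'qd': array([-7.70496976e-05, -2.96892624e-03, -1.29421525e-03, -2.46026764e-03,
        2.25640297e-03,  1.09590634e-03, -4.04392031e-04]), 'effort': array([ 3.68990673e-03, -6.69131970e+01,  9.88192633e-01, -3.15147793e+01,
       -6.05423050e-02,  3.75446363e-02,  5.11413896e-05]), 'ee_pos': array([ 0.24477478, -0.57459476,  0.2370391 ]), 'orientation': array([ 9.79797433e-01,  1.99991271e-01, -1.89937649e-04, -6.67315694e-04]), 'contact_force': array([-0.76644538, -0.49959756, -0.52059886]), 'moment': array([-0.06636153, -0.01245204, -0.00602357]), 'gripper_force': 0.0, 'grip_width': 0.09185949130726427}
```

View pics/t0.png

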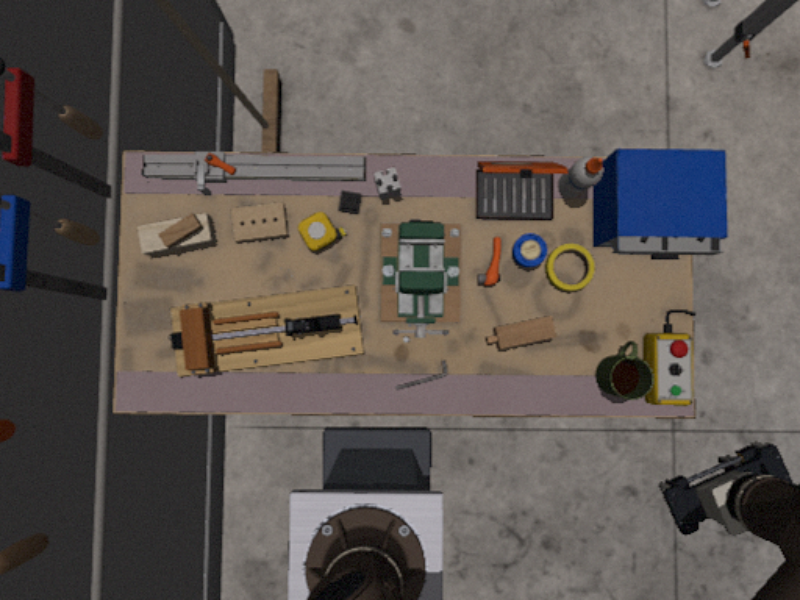

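View pics/s0.png

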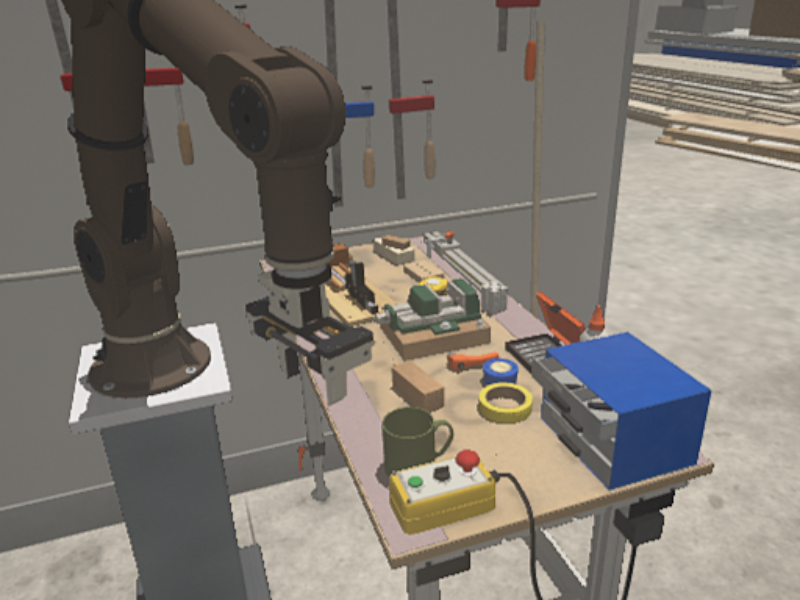

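Top view (800×600): the rail is at about (525,333) with its tenon pointing left. The cradle is at left centre (268,330), with the leg at (196,337) and the black jaw and handle at about (315,325). The vice stands between them.

```bash
python3 - <<'E'
from h import *
z=np.load('pics/top0.npz');W=z['W'];im=z['im'];hsv=cv2.cvtColor(im,cv2.COLOR_RGB2HSV)
v,u=np.mgrid[0:384,0:512]; S=.64
def box(x0,x1,y0,y1): return (u>x0*S)&(u<x1*S)&(v>y0*S)&(v<y1*S)
def rect(m,n):
    m=m.astype(np.uint8); k,l,st,ce=cv2.connectedComponentsWithStats(m); i=1+st[1:,4].argmax(); p=W[l==i]
    r=cv2.minAreaRect((p[:,:2]*1000).astype(np.float32)); print(n,len(p),'c,size,ang',r,'z',np.percentile(p[:,2],[5,50,95]).round(4),'mean',p.mean(0).round(4)); return p
rb=box(480,565,310,360)
rect(rb&(W[...,2]>.036),'rail top body'); rect(rb&(W[...,2]>.025)&(W[...,2]<.042),'tenon')
cb=box(165,370,280,380)
rect(cb&(W[...,2]>.066)&(u<215*S)&(hsv[...,1]>110),'leg')
rect(cb&(W[...,2]>.008)&(W[...,2]<.1),'cradle')
p=rect(cb&(W[...,2]>.085)&(u>240*S),'handle/trigger')
rect(cb&(W[...,2]>.058)&(u>250*S)&(u<350*S),'jaw')
for y in range(190,225,2): print(y,[f"{int(W[y,x,2]*1000)}" for x in range(178,232,2)])
c=z['im'][170:250,100:240]; 
r=z['im'][195:230,305:362]
cv2.imwrite('pics/crop1.png',np.vstack([cv2.resize(c,(700,400),interpolation=2)[...,::-1]]))
cv2.imwrite('pics/dbg.png',c)
E
```

```text
rail top body 542 c,size,ang ((473.90435791015625, -220.51577758789062), (50.490535736083984, 326.8868408203125), 8.447847366333008) z [0.0391 0.0438 0.0478] mean [ 0.4884 -0.3178  0.0526]
tenon 34 c,size,ang ((468.0216979980469, -257.5636291503906), (29.1508846282959, 21.099069595336914), 20.258968353271484) z [0.0303 0.0369 0.0414] mean [ 0.473  -0.2574  0.0364]
leg 595 c,size,ang ((497.42803955078125, 163.1479949951172), (119.91546630859375, 424.0645751953125), 9.035988807678223) z [0.0696 0.0736 0.0777] mean [0.4684 0.3424 0.0795]
cradle 5254 c,size,ang ((486.72930908203125, 213.4492645263672), (145.7837371826172, 389.6086730957031), 7.716860771179199) z [0.0103 0.0161 0.0744] mean [0.4862 0.2116 0.0284]
handle/trigger 41 c,size,ang ((493.3091735839844, 29.168907165527344), (171.28976440429688, 21.226533889770508), 84.72327423095703) z [0.09   0.1153 0.1208] mean [0.4992 0.0973 0.1675]
jaw 100 c,size,ang ((497.3110046386719, 28.79930877685547), (171.28976440429688, 29.264352798461914), 84.72327423095703) z [0.0585 0.0637 0.1196] mean [0.5017 0.0863 0.1289]
190 ['14', '10', '11', 
[... 2268 characters left out ...]
4', '12', '16', '11', '18', '12', '13']
218 ['37', '15', '11', '16', '11', '14', '13', '11', '17', '14', '16', '13', '9', '16', '13', '9', '11', '13', '15', '10', '16', '10', '11', '13', '13', '14', '12']
220 ['34', '14', '9', '13', '12', '10', '12', '13', '14', '11', '16', '13', '13', '15', '12', '9', '15', '11', '15', '9', '15', '12', '14', '11', '14', '9', '9']
222 ['13', '8', '10', '13', '12', '12', '12', '11', '13', '15', '18', '14', '1258', '10', '14', '8', '14', '10', '13', '16', '11', '18', '19', '12', '22', '17', '14']
224 ['11', '11', '12', '14', '14', '11', '13', '20', '13', '11', '12', '13', '13', '11', '16', '11', '17', '13', '13', '13', '14', '11', '12', '12', '14', '12', '15']
```

View pics/crop1.png

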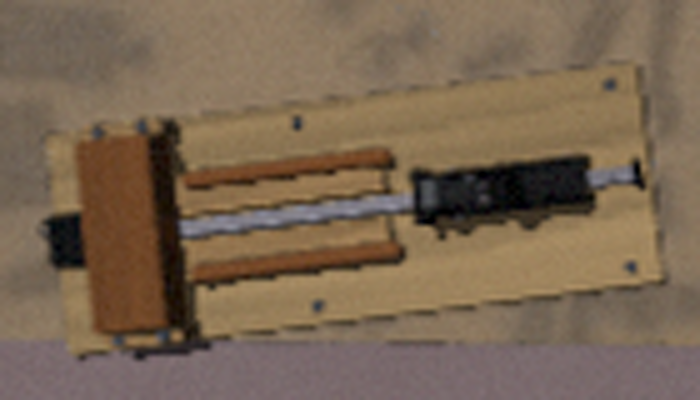

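```bash
cat >> h.py <<'E'
def rect(W,m):
    k,l,st,ce=cv2.connectedComponentsWithStats(m.astype(np.uint8)); i=1+st[1:,4].argmax(); m=(l==i)
    return m
def ray(name,uv,z):
    c=robot.calibration(name); uv=np.atleast_2d(uv).astype(float)
    d=np.c_[(uv[:,0]-c['cx'])/c['fx'],(uv[:,1]-c['cy'])/c['fy'],np.ones(len(uv))]@R.from_quat(c['orientation']).as_matrix().T
    o=np.array(c['xyz']); return o+d*((z-o[2])/d[:,2])[:,None]
def planrect(name,m,z):
    "min-area rect of mask pixels cast on plane z: centre, sizes, long-axis angle deg"
    v,u=np.nonzero(m); P=ray(name,np.c_[u,v],z)[:,:2]*1000
    b=cv2.boxPoints(cv2.minAreaRect(P.astype(np.float32))); e=[b[1]-b[0],b[2]-b[1]]; e.sort(key=np.linalg.norm)
    return b.mean(0).round(1),[round(float(np.linalg.norm(x)),1) for x in e],round(float(np.degrees(np.arctan2(e[1][1],e[1][0]))%180),2)
E
python3 - <<'E'
from h import *
z=np.load('pics/top0.npz');W=z['W'];im=z['im'];hsv=cv2.cvtColor(im,cv2.COLOR_RGB2HSV);ok=z['d']>.5
v,u=np.mgrid[0:384,0:512]; S=.64
box=lambda x0,x1,y0,y1:(u>x0*S)&(u<x1*S)&(v>y0*S)&(v<y1*S)&ok
Z=cv2.medianBlur(W[...,2].astype(np.float32),3)
rb=box(480,565,310,360)
m=rect(W,rb&(Z>.015)); print('rail all',planrect('top',m,.045))
# column profile of rail: body by opening with a 9px kernel removes tenon
b=cv2.morphologyEx(m.astype(np.uint8),cv2.MORPH_OPEN,np.ones((12,12),np.uint8))>0; print('rail body',planrect('top',b,.045), 'meanz',W[b][:,2].mean(), 'zmed',np.median(W[b][:,2]))
t=rect(W,m&~b); print('tenon',planrect('top',t,.0375),np.median(W[t][:,2]))
cb=box(165,370,280,385)
m=cb&(Z>.009); m=rect(W,m); print('cradle',planrect('top',m,.015))
l=rect(W,cb&(Z>.066)&(hsv[...,1]>110)&(u<215*S)); print('leg',planrect('top',l,.075))
# rods : reddish, x>215
print('leg hsv',np.median(hsv[l],0),'rail hsv',np.median(hsv[b],0))
rr=cb&(u>222*S)&(hsv[...,1]>np.median(hsv[l],0)[1]-40)&(hsv[...,0]<11)&(u<290*S)
k,ll,st,ce=cv2.connectedComponentsWithStats(rr.astype(np.uint8))
for i in range(1,k):
    if st[i,4]>60: print('rod',planrect('top',ll==i,.039),st[i])
hp=box(280,330,300,345)&(W[...,2]>.107)&(W[...,2]<.13)
k,ll,st,ce=cv2.connectedComponentsWithStats(hp.astype(np.uint8))
for i in range(1,k): 
    if st[i,4]>2: print('high',W[ll==i].mean(0),st[i])
cv2.imwrite('pics/c2.png',cv2.resize(im[195:232,300:365],(780,444),interpolation=2)[...,::-1])
E
```

```text
rail all (array([ 486.9, -310.8], dtype=float32), [45.3, 139.8], 102.38)
rail body (array([ 487.8, -333.6], dtype=float32), [47.8, 87.0], 90.67) meanz 0.04110136726528927 zmed 0.04377775042682974
tenon (array([ 486.9, -311.5], dtype=float32), [45.3, 138.9], 102.38) 0.04272456109189071
cradle (array([487.4, 215.5], dtype=float32), [147.4, 393.8], 97.75)
leg (array([468.4, 345.5], dtype=float32), [51.8, 119.6], 8.33)
leg hsv [ 13. 164. 108.] rail hsv [ 14. 106. 126.]
high [0.50112104 0.10600227 0.11568038] [196 203   6   7  31]
high [0.49437397 0.14867357 0.10944654] [184 206   3   5   7]
```

```bash
cat >> h.py <<'E'
def go(x,y,z,yaw):
    s=robot.state(); Rm=R.from_quat(s['orientation']).as_matrix(); o=Rm.T@(np.array([x,y,z])-s['ee_pos'])
    a=np.degrees(np.arctan2(Rm[1,0],Rm[0,0])); print('t',round(s['time'],2),'at',s['ee_pos'].round(4),'yaw',round(a,2),'offset',o.round(4),'roll',round(-((yaw-a+180)%360-180),2),'w',round(s['grip_width'],4),'j',s['joint_positions'].round(2),'F',s['contact_force'].round(1))
E
python3 -c "
from h import *
go(.4882,-.3167,.20,102.4)"
```

```text
t 0.1 at [ 0.2448 -0.5746  0.237 ] yaw 23.07 offset [ 0.325  -0.1418  0.0372] roll -79.33 w 0.0919 j [ 1.07  0.44  0.02  1.57 -0.01  1.13 -0.08] F [-0.8 -0.5 -0.5]
```

The rows are not in the units I measure in: shifts go in shares of 800 mm and turns go in shares of 90 degrees. I convert before sending: 0.325 m / 0.8 = 0.4063, -0.02 m / 0.8 = -0.025, -79.3 degrees / 90 = -0.8811.

Call:
arm_command --deltas '[{"jaw": 0.0918,"offset": [0.0625,-0.025,0],"roll": -0.1111},{"jaw": 0.0918,"offset": [0.125,-0.0563,0],"roll": -0.2222},{"jaw": 0.0918,"offset": [0.1875,-0.0813,0.0125],"roll": -0.3333},{"jaw": 0.0918,"offset": [0.25,-0.1088,0.025],"roll": -0.4444},{"jaw": 0.0918,"offset": [0.3125,-0.1375,0.0375],"roll": -0.5556},{"jaw": 0.0918,"offset": [0.3625,-0.1625,0.0463],"roll": -0.6667},{"jaw": 0.0918,"offset": [0.4063,-0.1775,0.0463],"roll": -0.7778},{"jaw": 0.0918,"offset": [0.4063,-0.1775,0.0463],"roll": -0.8811}]' --grip_force 20

```text
time: 1.1
ee_pos: [0.4907, -0.3134, 0.2004]
orientation: [0.622, 0.783, 0.001, -0.0]
contact_force: [-1.0, -0.9, 1.2]
grip_width: 0.0918
gripper_force: 0.0
```

```bash
python3 -c "
from h import *
go(.4882,-.3167,.026,102.4)"
```

```text
t 1.1 at [ 0.4907 -0.3134  0.2004] yaw 103.01 offset [-0.003  -0.0034  0.1744] roll 0.61 w 0.0918 j [ 0.75  0.43 -0.38  1.7   0.18  1.04  0.54] F [-1.  -0.9  1.2]
```

In the tool's units: 0.11 m / 0.8 = 0.1375, 0.08 m / 0.8 = 0.1.

Call:
arm_command --deltas '[{"jaw": 0.0918,"offset": [0,0,0.05],"roll": 0},{"jaw": 0.0918,"offset": [0,0,0.1],"roll": 0},{"jaw": 0.0918,"offset": [0,0,0.1375],"roll": 0},{"jaw": 0.0918,"offset": [0,0,0.1375],"roll": 0}]'

```text
time: 1.6
ee_pos: [0.4865, -0.3161, 0.0885]
orientation: [0.627, 0.779, -0.0, -0.003]
contact_force: [0.1, 0.1, 0.1]
grip_width: 0.0919
gripper_force: 0.0
```

```bash
python3 -c "
from h import *
go(.4882,-.3167,.026,102.4)"
```

```text
t 1.6 at [ 0.4865 -0.3161  0.0885] yaw 102.38 offset [-0.0011  0.0017  0.0625] roll -0.02 w 0.0919 j [ 0.73  0.56 -0.34  1.82  0.25  0.81  0.48] F [0.1 0.1 0.1]
```

In the tool's units: 0.0625 m / 0.8 = 0.0781, 0.04 m / 0.8 = 0.05.

Call:
arm_command --deltas '[{"jaw": 0.0918,"offset": [-0.0013,0.0013,0.05],"roll": 0},{"jaw": 0.0918,"offset": [-0.0013,0.0013,0.0781],"roll": 0},{"jaw": 0.0918,"offset": [-0.0013,0.0013,0.0781],"roll": 0},{"jaw": 0.03,"offset": [-0.0013,0.0013,0.0781],"roll": 0},{"jaw": 0.03,"offset": [-0.0013,0.0013,0.0781],"roll": 0},{"jaw": 0.03,"offset": [-0.0013,0.0013,0.0781],"roll": 0},{"jaw": 0.03,"offset": [-0.0013,0.0013,0.0781],"roll": 0},{"jaw": 0.03,"offset": [-0.0013,0.0013,0.0781],"roll": 0}]' --grip_force 20

```text
time: 2.6
ee_pos: [0.4892, -0.3179, 0.0283]
orientation: [0.627, 0.779, -0.0, -0.0]
contact_force: [-1.4, -0.1, 1.2]
grip_width: 0.0466
gripper_force: 0.7
```

```bash
python3 -c "
from h import *
go(.4882,-.3167,.24,102.4)"
```

```text
t 2.6 at [ 0.4892 -0.3179  0.0283] yaw 102.36 offset [ 0.0014 -0.0008 -0.2117] roll -0.04 w 0.0466 j [ 0.7   0.64 -0.31  1.85  0.29  0.69  0.44] F [-1.4 -0.1  1.2]
```

In the tool's units: -0.2 m / 0.8 = -0.25, -0.18 m / 0.8 = -0.225.

Call:
arm_command --deltas '[{"jaw": 0.03,"offset": [0,0,0],"roll": 0},{"jaw": 0.03,"offset": [0,0,0],"roll": 0},{"jaw": 0.03,"offset": [0,0,-0.0375],"roll": 0},{"jaw": 0.03,"offset": [0,0,-0.1],"roll": 0},{"jaw": 0.03,"offset": [0,0,-0.1625],"roll": 0},{"jaw": 0.03,"offset": [0,0,-0.225],"roll": 0},{"jaw": 0.03,"offset": [0,0,-0.25],"roll": 0},{"jaw": 0.03,"offset": [0,0,-0.25],"roll": 0}]' --grip_force 25

```text
time: 3.6
ee_pos: [0.4904, -0.3179, 0.2295]
orientation: [0.627, 0.779, 0.0, 0.002]
contact_force: [0.2, 0.4, -2.9]
grip_width: 0.0447
gripper_force: 25.0
```

```bash
python3 - <<'E'
from h import *
s=robot.state(); print(s['gripper_force'],s['grip_width'])
z0=.0 
im,d,W=shot('top','lift');ok=d>.3
hsv=cv2.cvtColor(im,cv2.COLOR_RGB2HSV)
cv2.imwrite('pics/l1.png',cv2.resize(np.hstack([im[130:260,260:420],cv2.resize(robot.camera('side')[0],(173,130))]),None,fx=2.3,fy=2.3)[...,::-1])
go(.4824,.25,.23,97.75)
E
```

```text
24.998428523540497 0.04474234560163388
t 3.7 at [ 0.489  -0.3175  0.227 ] yaw 102.38 offset [ 0.5557  0.1152 -0.0026] roll 4.63 w 0.0451 j [ 0.76  0.41 -0.39  1.67  0.17  1.1   0.54] F [ 0.1 -0.9 -2.4]
```

View pics/l1.png

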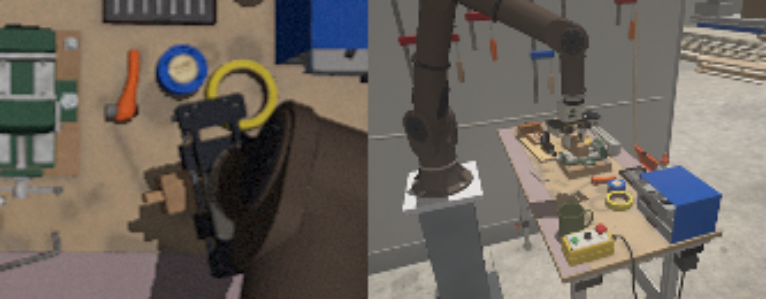

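Rail is held with the tenon pointing left (tip at about (147,197) in the left crop). Next I measure the rods and carry the rail over.

```bash
python3 - <<'E'
from h import *
z=np.load('pics/top0.npz');W=z['W'];im=z['im'];hsv=cv2.cvtColor(im,cv2.COLOR_RGB2HSV)
o=np.array([.4874,.2155]);a=np.radians(97.75);ex=np.array([np.cos(a),np.sin(a)]);ey=np.array([-ex[1],ex[0]])
v,u=np.mgrid[0:384,0:512]
P=ray('top',np.c_[u.ravel(),v.ravel()],.036)[:,:2]-o
X=(P@ex).reshape(384,512)*1000;Y=(P@ey).reshape(384,512)*1000
reg=(X>-25)&(X<95)
for lo in range(-44,46,2):
    q=reg&(Y>=lo)&(Y<lo+2); print(lo,hsv[q].mean(0).round(0)[1:],end=' ')
print()
rod=reg&(hsv[...,1]>125)&(abs(abs(Y)-30)<15)
for s in (-1,1):
    q=rod&(Y*s>0); A=np.polyfit(X[q],Y[q],1); print('rod',s,q.sum(),Y[q].mean(),'slope',A, np.percentile(Y[q],[3,97]))
c=robot.calibration('top')
# tenon tip in lifted picture
l=np.load('pics/lift.npz');m=(l['d']>.3)&(l['W'][...,2]>.17)&(l['W'][...,2]<.25)&(u>310)&(u<345)&(v>195)&(v<235)
h2=cv2.cvtColor(l['im'],cv2.COLOR_RGB2HSV); m&=(h2[...,1]>70)&(h2[...,0]<22)
t=np.radians(102.38);d=np.array([np.cos(t),np.sin(t)]);Q=l['W'][m][:,:2]-np.array([.489,-.3175])
L=Q@d*1000; S=Q@np.array([-d[1],d[0]])*1000; print(m.sum(),'tip along',np.percentile(L,[50,95,99]),'lat of tenon',S[L>60].mean() if (L>60).any() else None, l['W'][m][:,2].mean())
E
```

```text
-44 [104. 138.] -42 [103. 137.] -40 [103. 140.] -38 [102. 146.] -36 [110. 123.] -34 [137. 117.] -32 [162. 118.] -30 [168. 120.] -28 [167. 111.] -26 [169.  94.] -24 [162.  66.] -22 [126. 114.] -20 [117. 135.] -18 [117. 147.] -16 [116. 146.] -14 [118. 142.] -12 [119. 143.] -10 [116. 149.] -8 [123. 113.] -6 [126.  83.] -4 [ 48. 120.] -2 [ 16. 129.] 0 [ 15. 136.] 2 [ 19. 135.] 4 [ 19. 132.] 6 [15. 82.] 8 [63. 84.] 10 [116. 135.] 12 [119. 137.] 14 [119. 143.] 16 [118. 142.] 18 [117. 147.] 20 [117. 148.] 22 [116. 149.] 24 [120. 122.] 26 [141. 113.] 28 [162. 114.] 30 [166. 121.] 32 [165. 116.] 34 [167. 100.] 36 [162.  70.] 38 [130.  58.] 40 [104. 107.] 42 [103. 147.] 44 [103. 162.] 
rod -1 142 -27.620631169926845 slope [-3.14919735e-03 -2.75110427e+01] [-33.33231528 -21.93795795]
rod 1 155 32.24141003917701 slope [-9.09536823e-03  3.25572073e+01] [26.01131093 38.85199412]
300 tip along [43.64905549 68.42598205 73.79584559] lat of tenon -3.7253150633439005 0.2405307663062004
```

In the tool's units: 0.4 m / 0.8 = 0.5, 0.35 m / 0.8 = 0.4375, 4.6 degrees / 90 = 0.0511.

Call:
arm_command --deltas '[{"jaw": 0.03,"offset": [0.0625,0.0125,0],"roll": 0},{"jaw": 0.03,"offset": [0.125,0.025,0],"roll": 0},{"jaw": 0.03,"offset": [0.1875,0.0375,0],"roll": 0},{"jaw": 0.03,"offset": [0.25,0.05,0],"roll": 0},{"jaw": 0.03,"offset": [0.3125,0.0625,0],"roll": 0.0111},{"jaw": 0.03,"offset": [0.375,0.075,0],"roll": 0.0222},{"jaw": 0.03,"offset": [0.4375,0.0875,0],"roll": 0.0333},{"jaw": 0.03,"offset": [0.5,0.1,0],"roll": 0.0511}]'

```text
time: 4.7
ee_pos: [0.4809, 0.0914, 0.2266]
orientation: [0.658, 0.753, -0.001, -0.001]
contact_force: [0.8, -1.2, -1.7]
grip_width: 0.0447
gripper_force: 25.0
```

```bash
python3 -c "
from h import *
go(.4835,.2439,.15,97.75)"
```

```text
t 4.7 at [0.4809 0.0914 0.2266] yaw 97.72 offset [0.1508 0.0233 0.0765] roll -0.03 w 0.0447 j [ 0.16  0.28 -0.56  1.87  0.17  1.04 -0.34] F [ 0.8 -1.2 -1.7]
```

In the tool's units: 0.151 m / 0.8 = 0.1888, 0.0215 m / 0.8 = 0.0269, 0.3 degrees / 90 = 0.0033.

Call:
arm_command --deltas '[{"jaw": 0.03,"offset": [0.0625,0.0088,0],"roll": 0},{"jaw": 0.03,"offset": [0.125,0.0175,0.0125],"roll": 0},{"jaw": 0.03,"offset": [0.175,0.025,0.0625],"roll": 0.0033},{"jaw": 0.03,"offset": [0.1888,0.0269,0.12],"roll": 0.0033},{"jaw": 0.03,"offset": [0.1888,0.0269,0.12],"roll": 0.0033},{"jaw": 0.03,"offset": [0.1888,0.0269,0.12],"roll": 0.0033}]'

```text
time: 5.45
ee_pos: [0.483, 0.242, 0.1325]
orientation: [0.66, 0.752, -0.0, -0.0]
contact_force: [-0.7, -0.5, -1.3]
grip_width: 0.0451
gripper_force: 25.0
```

```bash
python3 - <<'E'
from h import *
go(.4817,.2437,.08,97.4)
im,d,W=shot('top','over')
print(robot.state()['ee_pos'])
im2,_=robot.camera('side')
cv2.imwrite('pics/o1.png',np.hstack([cv2.resize(im[160:260,90:240],(450,300)),cv2.resize(im2[130:230,170:270],(300,300))])[...,::-1])
E
```

```text
t 5.45 at [0.483  0.242  0.1325] yaw 97.45 offset [ 0.0018 -0.001   0.0525] roll 0.05 w 0.0451 j [-0.15  0.48 -0.56  1.87  0.32  0.88 -0.74] F [-0.7 -0.5 -1.3]
[0.48355554 0.24213586 0.13326555]
```

View pics/o1.png

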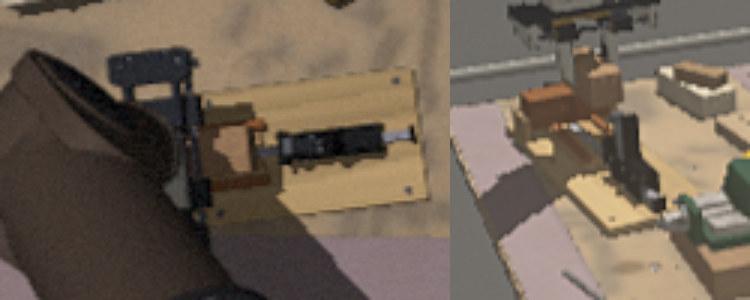

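The rail's rear half shows at crop (200–257,125–180) over the rods, with the jaw right of it. I'll measure its side edges and rear end against the cradle axis.

```bash
python3 - <<'E'
from h import *
z=np.load('pics/over.npz');W=z['W'];im=z['im'];hsv=cv2.cvtColor(im,cv2.COLOR_RGB2HSV)
o=np.array([.4874,.2155]);a=np.radians(97.4);ex=np.array([np.cos(a),np.sin(a)]);ey=np.array([-ex[1],ex[0]])
v,u=np.mgrid[0:384,0:512]
def XY(zz):
    P=ray('top',np.c_[u.ravel(),v.ravel()],zz)[:,:2]-o
    return (P@ex).reshape(384,512)*1000,(P@ey).reshape(384,512)*1000
X,Y=XY(.15)
m=(W[...,2]>.125)&(W[...,2]<.17)&(z['d']>.3)&(X>-60)&(X<40)&(abs(Y)<45)&(hsv[...,1]>60)
m=rect(W,m); print(m.sum(),np.median(W[m][:,2]))
for r in range(v[m].min(),v[m].max()+1):
    q=m&(v==r); print(r,u[q].min(),u[q].max(), end=' | ')
x=np.percentile(X[m],[1,50]);print('rear end X',x)
for lo in range(-45,10,6):
    q=m&(X>=lo)&(X<lo+6)
    if q.any(): print(lo,q.sum(),'Y',Y[q].min().round(1),Y[q].max().round(1))
X,Y=XY(.015)
t=np.load('pics/top0.npz');h0=cv2.cvtColor(t['im'],cv2.COLOR_RGB2HSV)
P,Q=XY(.03)
for x0 in range(-10,90,20):
  q=(P>x0)&(P<x0+20)&(h0[...,1]<70)&(abs(Q)<15); print('bar Y',Q[q].mean().round(2),end=' ')
q=(t['W'][...,2]>.05)&(t['W'][...,2]<.125)&(t['d']>.5); P,Q=XY(.065)
q&=(P>-135)&(P<-30)&(abs(Q)<35)
for lo in range(-135,-30,8):
    k=q&(P>=lo)&(P<lo+8)
    if k.any(): print('jaw',lo,Q[k].min().round(1),Q[k].max().round(1),(np.median(t['W'][k][:,2])*1000).round())
E
```

```text
270 0.14725435485558003
202 163 172 | 203 156 172 | 204 156 172 | 205 156 172 | 206 156 173 | 207 156 173 | 208 156 173 | 209 156 173 | 210 156 173 | 211 157 173 | 212 157 173 | 213 157 174 | 214 157 174 | 215 157 173 | 216 157 174 | 217 157 168 | 218 157 160 | rear end X [-41.04815776 -15.77089391]
-45 13 Y -19.2 21.9
-39 31 Y -19.9 21.6
-33 31 Y -20.6 20.9
-27 32 Y -21.2 22.8
-21 33 Y -21.9 22.4
-15 33 Y -22.3 21.7
-9 31 Y -20.4 20.7
-3 33 Y -21.1 22.9
3 33 Y -21.7 22.2
bar Y 2.71 bar Y 2.56 bar Y 2.87 bar Y 3.21 bar Y 2.87 jaw -135 -11.8 14.2 57.0
jaw -127 -12.2 13.1 59.0
jaw -119 -13.7 15.4 58.0
jaw -111 -10.9 14.3 114.0
jaw -103 -12.4 13.6 114.0
jaw -95 -12.8 15.6 54.0
jaw -87 -13.5 14.5 54.0
jaw -79 -14.6 16.9 70.0
jaw -71 -12.6 12.7 93.0
jaw -63 -17.2 17.8 86.0
jaw -55 -14.4 17.1 71.0
```

In the tool's units: 0.055 m / 0.8 = 0.0688, 0.045 m / 0.8 = 0.0563.

Call:
arm_command --deltas '[{"jaw": 0.03,"offset": [0.0013,-0.0025,0.025],"roll": 0},{"jaw": 0.03,"offset": [0.0013,-0.0025,0.0563],"roll": 0},{"jaw": 0.03,"offset": [0.0013,-0.0025,0.0688],"roll": 0},{"jaw": 0.03,"offset": [0.0013,-0.0025,0.0688],"roll": 0},{"jaw": 0.03,"offset": [0.0013,-0.0025,0.0688],"roll": 0}]'

```text
time: 6.18
ee_pos: [0.4814, 0.2436, 0.0783]
orientation: [0.66, 0.752, 0.001, 0.0]
contact_force: [-0.2, 0.1, -2.5]
grip_width: 0.0448
gripper_force: 25.0
```

```bash
python3 -c "
from h import *
go(.4812,.2432,.0583,97.6)"
```

```text
t 6.17 at [0.4814 0.2436 0.0783] yaw 97.45 offset [-0.0004 -0.0003  0.02  ] roll -0.15 w 0.0448 j [-0.19  0.55 -0.52  1.92  0.38  0.77 -0.79] F [-0.2  0.1 -2.5]
```

In the tool's units: 0.021 m / 0.8 = 0.0263, 0.019 m / 0.8 = 0.0238.

Call:
arm_command --deltas '[{"jaw": 0.03,"offset": [0,0,0.0088],"roll": 0},{"jaw": 0.03,"offset": [0,0,0.015],"roll": 0},{"jaw": 0.03,"offset": [0,0,0.02],"roll": 0},{"jaw": 0.03,"offset": [0,0,0.0238],"roll": 0},{"jaw": 0.03,"offset": [0,0,0.0263],"roll": 0},{"jaw": 0.03,"offset": [0,0,0.0263],"roll": 0}]'

```text
time: 6.92
ee_pos: [0.4806, 0.2434, 0.0579]
orientation: [0.659, 0.752, -0.0, 0.001]
contact_force: [-6.1, -4.4, 22.8]
grip_width: 0.045
gripper_force: 25.0
```

```bash
python3 -c "
from h import *
go(.4812,.2432,.0583,97.6)"
```

```text
t 6.92 at [0.4806 0.2434 0.0579] yaw 97.48 offset [-0.0003  0.0006 -0.0004] roll -0.12 w 0.045 j [-0.21  0.57 -0.5   1.94  0.4   0.73 -0.82] F [-6.1 -4.4 22.8]
```

In the tool's units: -0.14 m / 0.8 = -0.175, -0.001 m / 0.8 = -0.0013.

Call:
arm_command --deltas '[{"jaw": 0.045,"offset": [0,0,-0.0013],"roll": 0},{"jaw": 0.07,"offset": [0,0,-0.0013],"roll": 0},{"jaw": 0.08,"offset": [0,0,-0.0013],"roll": 0},{"jaw": 0.08,"offset": [0,0,-0.0013],"roll": 0},{"jaw": 0.08,"offset": [0,0,-0.05],"roll": 0},{"jaw": 0.08,"offset": [0,0,-0.1125],"roll": 0},{"jaw": 0.08,"offset": [0,0,-0.175],"roll": 0},{"jaw": 0.08,"offset": [0,0,-0.175],"roll": 0}]'

```text
time: 7.92
ee_pos: [0.4825, 0.2449, 0.1999]
orientation: [0.66, 0.752, 0.003, 0.001]
contact_force: [0.1, 1.2, 0.2]
grip_width: 0.08
gripper_force: 0.0
```

```bash
python3 -c "
from h import *
go(.50,.125,.20,187.7)
go(.50,.125,.20,7.7)"
```

```text
t 7.92 at [0.4825 0.2449 0.1999] yaw 97.47 offset [-0.1212  0.0017 -0.0004] roll -90.23 w 0.08 j [-0.12  0.4  -0.59  1.8   0.26  1.02 -0.69] F [0.1 1.2 0.2]
t 7.92 at [0.4825 0.2449 0.1999] yaw 97.47 offset [-0.1212  0.0017 -0.0004] roll 89.77 w 0.08 j [-0.12  0.4  -0.59  1.8   0.26  1.02 -0.69] F [0.1 1.2 0.2]
```

In the tool's units: -0.3 m / 0.8 = -0.375, -0.08 m / 0.8 = -0.1, 80 degrees / 90 = 0.8889.

Call:
arm_command --deltas '[{"jaw": 0.0918,"offset": [-0.0375,0,-0.025],"roll": 0.1111},{"jaw": 0.0918,"offset": [-0.1,0,-0.05],"roll": 0.2222},{"jaw": 0.0918,"offset": [-0.1625,-0.025,-0.05],"roll": 0.3333},{"jaw": 0.0918,"offset": [-0.225,-0.05,-0.05],"roll": 0.4444},{"jaw": 0.0918,"offset": [-0.2875,-0.0625,-0.05],"roll": 0.5556},{"jaw": 0.0918,"offset": [-0.3375,-0.0625,-0.05],"roll": 0.6667},{"jaw": 0.0918,"offset": [-0.375,-0.0625,-0.05],"roll": 0.7778},{"jaw": 0.0918,"offset": [-0.375,-0.0625,-0.05],"roll": 0.8889}]'

```text
time: 8.93
ee_pos: [0.4697, -0.0636, 0.2351]
orientation: [0.989, 0.147, -0.001, 0.0]
contact_force: [-0.6, 0.8, -0.5]
grip_width: 0.0917
gripper_force: 0.0
```

```bash
python3 - <<'E'
from h import *
im,d,W=shot('top','placed'); im2,d2,W2=shot('side','placeds')
go(.50,.125,.20,7.7)
cv2.imwrite('pics/p1.png',np.hstack([cv2.resize(im[165:255,95:245],(500,300)),cv2.resize(im2[145:245,200:300],(300,300))])[...,::-1])
E
```

```text
t 9.03 at [ 0.4697 -0.0612  0.2352] yaw 17.27 offset [ 0.0843 -0.1688  0.0352] roll 9.57 w 0.0916 j [ 0.22  0.21 -0.24  1.91  0.06  1.03 -1.31] F [ 0.2 -0.3  0.4]
```

View pics/p1.png

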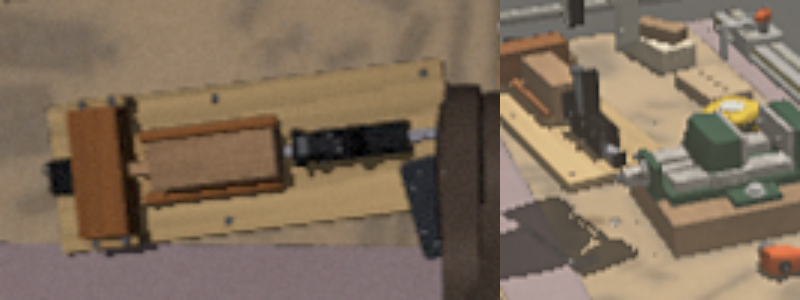

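The rail lies between the rods with its tenon at the mortise (crop (145–280,120–200)), and the jaw and handle stand clear at (295–410,145). Next I move over the handle and trigger.

```bash
python3 - <<'E'
from h import *
t=np.load('pics/placed.npz');W=t['W'];v,u=np.mgrid[0:384,0:512]
m=rect(W,(W[...,2]>.06)&(W[...,2]<.09)&(t['d']>.3)&(u>136)&(u<180)&(v>195)&(v<232)&(cv2.cvtColor(t['im'],cv2.COLOR_RGB2HSV)[...,1]>50));print('rail',planrect('top',m,.075))
for n in ('placed','top0'):
    t=np.load(f'pics/{n}.npz');W=t['W'];B=(u>180)&(u<212)&(v>192)&(v<222)&(t['d']>.3)
    for lo,hi,a,b in ((.105,.13,194,204),(.095,.12,180,192)):
        q=B&(W[...,2]>lo)&(W[...,2]<hi)&(u>=a)&(u<=b); p=W[q]; print(n,q.sum(),p.mean(0).round(4),p[:,1].min().round(4),p[:,1].max().round(4))
go(.4977,.1268,.235,7.7)
E
```

```text
rail (array([481.8, 239.9], dtype=float32), [45.1, 125.8], 97.54)
placed 32 [0.5014 0.106  0.1155] 0.0991 0.1145
placed 28 [0.4956 0.148  0.1041] 0.1408 0.1549
top0 33 [0.501  0.1057 0.1151] 0.0993 0.1141
top0 26 [0.4956 0.1481 0.105 ] 0.1429 0.1553
t 9.03 at [ 0.4697 -0.0612  0.2352] yaw 17.27 offset [ 0.0826 -0.1712  0.0002] roll 9.57 w 0.0916 j [ 0.22  0.21 -0.24  1.91  0.06  1.03 -1.31] F [ 0.2 -0.3  0.4]
```

In the tool's units: -0.171 m / 0.8 = -0.2138, 0.0826 m / 0.8 = 0.1033, 9.7 degrees / 90 = 0.1078.

Call:
arm_command --deltas '[{"jaw": 0.0918,"offset": [0.025,-0.0625,0],"roll": 0.0556},{"jaw": 0.0918,"offset": [0.0625,-0.125,0],"roll": 0.1078},{"jaw": 0.0918,"offset": [0.0875,-0.1875,0],"roll": 0.1078},{"jaw": 0.0918,"offset": [0.1033,-0.2138,0],"roll": 0.1078},{"jaw": 0.0918,"offset": [0.1033,-0.2138,0.025],"roll": 0.1078},{"jaw": 0.0918,"offset": [0.1033,-0.2138,0.075],"roll": 0.1078},{"jaw": 0.0918,"offset": [0.1033,-0.2138,0.0938],"roll": 0.1078},{"jaw": 0.0918,"offset": [0.1033,-0.2138,0.0938],"roll": 0.1078}]'

```text
time: 10.02
ee_pos: [0.4969, 0.1273, 0.1604]
orientation: [0.998, 0.069, -0.001, 0.0]
contact_force: [1.0, -0.0, 0.9]
grip_width: 0.0919
gripper_force: 0.0
```

```bash
python3 - <<'E'
from h import *
go(.4977,.1268,.097,7.7)
E
```

```text
t 10.03 at [0.4969 0.1273 0.1604] yaw 7.91 offset [0.0009 0.0006 0.0634] roll 0.21 w 0.0919 j [-0.11  0.36 -0.31  1.92  0.14  0.88 -1.93] F [ 1.  -0.   0.9]
```

In the tool's units: 0.064 m / 0.8 = 0.08, 0.001 m / 0.8 = 0.0013, 0.2 degrees / 90 = 0.0022.

Call:
arm_command --deltas '[{"jaw": 0.0918,"offset": [0.0013,0,0.0375],"roll": 0.0022},{"jaw": 0.0918,"offset": [0.0013,0,0.0688],"roll": 0.0022},{"jaw": 0.0918,"offset": [0.0013,0,0.08],"roll": 0.0022},{"jaw": 0.0918,"offset": [0.0013,0,0.08],"roll": 0.0022},{"jaw": 0.07,"offset": [0.0013,0,0.08],"roll": 0.0022},{"jaw": 0.06,"offset": [0.0013,0,0.08],"roll": 0.0022},{"jaw": 0.06,"offset": [0.0013,0,0.08],"roll": 0.0022}]' --grip_force 12

```text
time: 10.9
ee_pos: [0.4989, 0.1275, 0.0977]
orientation: [0.998, 0.066, 0.0, -0.0]
contact_force: [0.1, 0.1, -0.2]
grip_width: 0.0664
gripper_force: 0.0
```

```bash
python3 - <<'E'
from h import *
go(.4977,.1268,.097,7.7)
im,d,W=shot('top','pre'); im2,d2,W2=shot('side','pres')
cv2.imwrite('pics/q1.png',np.hstack([cv2.resize(im[165:255,95:245],(400,240)),cv2.resize(im2[140:220,210:290],(240,240))])[...,::-1])
E
```

```text
t 10.9 at [0.4989 0.1275 0.0977] yaw 7.57 offset [-0.0012  0.0005  0.0007] roll -0.13 w 0.0664 j [-0.13  0.45 -0.29  1.98  0.18  0.74 -1.97] F [ 0.1  0.1 -0.2]
```

View pics/q1.png

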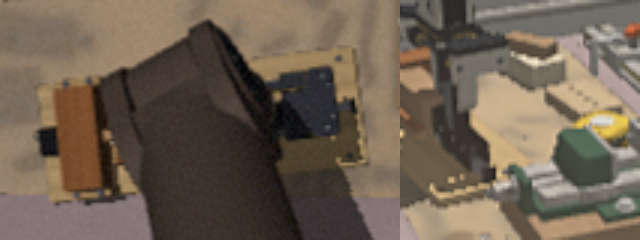

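The gripper straddles handle and trigger, and there is no contact force. First squeeze.

In the tool's units: 0.002 m / 0.8 = 0.0025, 0.001 m / 0.8 = 0.0013.

Call:
arm_command --deltas '[{"jaw": 0.05,"offset": [0,0,0],"roll": 0},{"jaw": 0.04,"offset": [0,0.0013,0],"roll": 0},{"jaw": 0.03,"offset": [0,0.0025,0],"roll": 0},{"jaw": 0.025,"offset": [0,0.0025,0],"roll": 0},{"jaw": 0.025,"offset": [0,0.0025,0],"roll": 0},{"jaw": 0.025,"offset": [0,0.0025,0],"roll": 0}]' --grip_force 15

```text
time: 11.75
ee_pos: [0.4991, 0.1238, 0.0973]
orientation: [0.998, 0.065, -0.0, 0.001]
contact_force: [0.6, -5.0, 2.8]
grip_width: 0.029
gripper_force: 15.0
```

```bash
python3 - <<'E'
from h import *
go(.4977,.1268,.097,7.7);print(robot.state()['gripper_force'])
E
```

```text
t 11.75 at [0.4991 0.1238 0.0973] yaw 7.49 offset [-0.001  -0.0032  0.0003] roll -0.21 w 0.029 j [-0.13  0.45 -0.29  1.98  0.19  0.74 -1.97] F [ 0.6 -5.   2.8]
14.999034404754639
```

In the tool's units: -0.011 m / 0.8 = -0.0138, -0.005 m / 0.8 = -0.0063.

Call:
arm_command --deltas '[{"jaw": 0.05,"offset": [0,-0.0063,0],"roll": 0},{"jaw": 0.065,"offset": [0,-0.0138,0],"roll": 0},{"jaw": 0.07,"offset": [0,-0.0138,0],"roll": 0},{"jaw": 0.07,"offset": [0,-0.0138,0],"roll": 0}]'

```text
time: 12.25
ee_pos: [0.4973, 0.1366, 0.0972]
orientation: [0.998, 0.066, -0.0, -0.0]
contact_force: [-0.1, -0.2, -0.3]
grip_width: 0.0645
gripper_force: 0.0
```

In the tool's units: 0.002 m / 0.8 = 0.0025, 0.001 m / 0.8 = 0.0013.

Call:
arm_command --deltas '[{"jaw": 0.05,"offset": [0,0,0],"roll": 0},{"jaw": 0.04,"offset": [0,0.0013,0],"roll": 0},{"jaw": 0.03,"offset": [0,0.0025,0],"roll": 0},{"jaw": 0.025,"offset": [0,0.0025,0],"roll": 0},{"jaw": 0.025,"offset": [0,0.0025,0],"roll": 0},{"jaw": 0.025,"offset": [0,0.0025,0],"roll": 0}]' --grip_force 15

```text
time: 13.0
ee_pos: [0.4983, 0.132, 0.0974]
orientation: [0.998, 0.065, 0.0, 0.001]
contact_force: [1.0, -6.2, 5.9]
grip_width: 0.0288
gripper_force: 15.0
```

In the tool's units: -0.0105 m / 0.8 = -0.0131, -0.005 m / 0.8 = -0.0063.

Call:
arm_command --deltas '[{"jaw": 0.05,"offset": [0,-0.0063,0],"roll": 0},{"jaw": 0.065,"offset": [0,-0.0131,0],"roll": 0},{"jaw": 0.07,"offset": [0,-0.0131,0],"roll": 0},{"jaw": 0.07,"offset": [0,-0.0131,0],"roll": 0}]'

```text
time: 13.5
ee_pos: [0.496, 0.1448, 0.097]
orientation: [0.998, 0.066, -0.0, -0.0]
contact_force: [-0.5, 0.2, 0.1]
grip_width: 0.0643
gripper_force: 0.0
```

In the tool's units: 0.002 m / 0.8 = 0.0025, 0.001 m / 0.8 = 0.0013.

Call:
arm_command --deltas '[{"jaw": 0.05,"offset": [0,0,0],"roll": 0},{"jaw": 0.04,"offset": [0,0.0013,0],"roll": 0},{"jaw": 0.03,"offset": [0,0.0025,0],"roll": 0},{"jaw": 0.025,"offset": [0,0.0025,0],"roll": 0},{"jaw": 0.025,"offset": [0,0.0025,0],"roll": 0},{"jaw": 0.025,"offset": [0,0.0025,0],"roll": 0}]' --grip_force 15

```text
time: 14.25
ee_pos: [0.4971, 0.1402, 0.0973]
orientation: [0.998, 0.065, 0.0, 0.001]
contact_force: [1.2, -7.9, 4.8]
grip_width: 0.0292
gripper_force: 15.0
```

In the tool's units: -0.0105 m / 0.8 = -0.0131, -0.005 m / 0.8 = -0.0063.

Call:
arm_command --deltas '[{"jaw": 0.05,"offset": [0,-0.0063,0],"roll": 0},{"jaw": 0.065,"offset": [0,-0.0131,0],"roll": 0},{"jaw": 0.07,"offset": [0,-0.0131,0],"roll": 0},{"jaw": 0.07,"offset": [0,-0.0131,0],"roll": 0}]'

```text
time: 14.75
ee_pos: [0.495, 0.1534, 0.0971]
orientation: [0.998, 0.066, -0.0, -0.0]
contact_force: [0.4, -0.4, 0.1]
grip_width: 0.0643
gripper_force: 0.0
```

In the tool's units: 0.002 m / 0.8 = 0.0025, 0.001 m / 0.8 = 0.0013.

Call:
arm_command --deltas '[{"jaw": 0.05,"offset": [0,0,0],"roll": 0},{"jaw": 0.04,"offset": [0,0.0013,0],"roll": 0},{"jaw": 0.03,"offset": [0,0.0025,0],"roll": 0},{"jaw": 0.025,"offset": [0,0.0025,0],"roll": 0},{"jaw": 0.025,"offset": [0,0.0025,0],"roll": 0},{"jaw": 0.025,"offset": [0,0.0025,0],"roll": 0}]' --grip_force 15

```text
time: 15.5
ee_pos: [0.496, 0.1483, 0.0974]
orientation: [0.998, 0.065, 0.0, 0.002]
contact_force: [1.2, -7.9, 5.6]
grip_width: 0.0289
gripper_force: 15.0
```

In the tool's units: -0.0105 m / 0.8 = -0.0131, -0.005 m / 0.8 = -0.0063.

Call:
arm_command --deltas '[{"jaw": 0.05,"offset": [0,-0.0063,0],"roll": 0},{"jaw": 0.065,"offset": [0,-0.0131,0],"roll": 0},{"jaw": 0.07,"offset": [0,-0.0131,0],"roll": 0},{"jaw": 0.07,"offset": [0,-0.0131,0],"roll": 0}]'

```text
time: 16.0
ee_pos: [0.4938, 0.1617, 0.0971]
orientation: [0.998, 0.066, -0.0, -0.0]
contact_force: [0.6, 0.4, 0.2]
grip_width: 0.0646
gripper_force: 0.0
```

In the tool's units: 0.003 m / 0.8 = 0.0038, 0.002 m / 0.8 = 0.0025.

Call:
arm_command --deltas '[{"jaw": 0.05,"offset": [0,0,0],"roll": 0},{"jaw": 0.04,"offset": [0,0.0013,0],"roll": 0},{"jaw": 0.03,"offset": [0,0.0025,0],"roll": 0},{"jaw": 0.025,"offset": [0,0.0038,0],"roll": 0},{"jaw": 0.025,"offset": [0,0.0038,0],"roll": 0},{"jaw": 0.025,"offset": [0,0.0038,0],"roll": 0}]' --grip_force 15

```text
time: 16.75
ee_pos: [0.4952, 0.1548, 0.0973]
orientation: [0.998, 0.064, -0.0, 0.002]
contact_force: [1.6, -11.0, 7.1]
grip_width: 0.0312
gripper_force: 15.0
```

```bash
python3 - <<'E'
from h import *
go(.4977,.1268,.097,7.7)
im,d,W=shot('top','home'); im2,d2,W2=shot('side','homes')
cv2.imwrite('pics/z1.png',np.hstack([cv2.resize(im[165:255,95:245],(500,300)),cv2.resize(im2[140:220,200:280],(300,300))])[...,::-1])
E
```

```text
t 16.75 at [0.4952 0.1548 0.0973] yaw 7.39 offset [-0.0011  0.0281  0.0005] roll -0.31 w 0.0312 j [-0.19  0.45 -0.29  1.97  0.19  0.75 -2.03] F [  1.6 -11.    7.1]
```

View pics/z1.png

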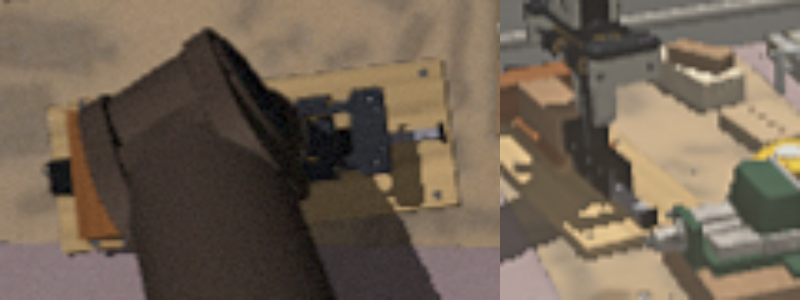

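Width 31.2 mm means the trigger stopped at about 0.23 rad, which matches the stated stop for a rail that is home. I'll confirm with one more release and squeeze.

In the tool's units: -0.007 m / 0.8 = -0.0088, -0.006 m / 0.8 = -0.0075.

Call:
arm_command --deltas '[{"jaw": 0.05,"offset": [0,-0.005,0],"roll": 0},{"jaw": 0.065,"offset": [0,-0.0075,0],"roll": 0},{"jaw": 0.07,"offset": [0,-0.0088,0],"roll": 0},{"jaw": 0.07,"offset": [0,-0.0088,0],"roll": 0}]'

```text
time: 17.35
ee_pos: [0.4933, 0.1659, 0.0971]
orientation: [0.998, 0.066, -0.0, -0.0]
contact_force: [-0.0, 0.3, -0.2]
grip_width: 0.0664
gripper_force: 0.0
```

Call:
arm_command --deltas '[{"jaw": 0.05,"offset": [0,0.0013,0],"roll": 0},{"jaw": 0.04,"offset": [0,0.0038,0],"roll": 0},{"jaw": 0.03,"offset": [0,0.0063,0],"roll": 0},{"jaw": 0.025,"offset": [0,0.0075,0],"roll": 0},{"jaw": 0.025,"offset": [0,0.0075,0],"roll": 0},{"jaw": 0.025,"offset": [0,0.0075,0],"roll": 0},{"jaw": 0.025,"offset": [0,0.0075,0],"roll": 0}]' --grip_force 15

```text
time: 18.23
ee_pos: [0.4947, 0.1596, 0.0976]
orientation: [0.998, 0.066, 0.0, -0.0]
contact_force: [-0.2, 0.8, 6.1]
grip_width: 0.0409
gripper_force: 15.0
```

Call:
arm_command --deltas '[{"jaw": 0.025,"offset": [0,0,0],"roll": 0},{"jaw": 0.025,"offset": [0,0,0],"roll": 0},{"jaw": 0.025,"offset": [0,0,0],"roll": 0},{"jaw": 0.025,"offset": [0,0,0],"roll": 0}]'

```text
time: 18.73
ee_pos: [0.4946, 0.1596, 0.0975]
orientation: [0.998, 0.066, 0.0, 0.0]
contact_force: [-0.1, 0.5, 7.0]
grip_width: 0.0413
gripper_force: 15.0
```

```bash
python3 - <<'E'
from h import *
s=robot.state();print(s['ee_pos'],s['grip_width'],s['gripper_force'],s['contact_force'])
if .038<s['grip_width']<.044 and s['gripper_force']>12: print(robot.finish_job())
E
```

```text
[0.49464146 0.15956565 0.09754266] 0.04132068427085481 15.00041663646698 [-0.1458883   0.52180277  6.99411358]
the job is handed in; nothing more can be done
None
```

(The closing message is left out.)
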